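# Put the gold ink stick away and slide the writing box shut

### The arm

A 6-joint arm with a two-finger parallel gripper is mounted at the origin on the work surface. World frame = base frame: x ahead of the robot, y to its left, z up, the work surface at z = 0. Lengths are in mm, angles in rad, forces in N, time in s.
With the tool pointing down it reaches from about 300 to 775 mm from the base axis. Payload 14.6 kg.
Tool frame: the origin (TCP) lies midway between the tips of the shut fingers; the grasp point (between the pads) lies 19 mm behind it; z points along the fingers, y is the line along which they close (so a half turn about z gives the same grasp; the last joint's range is limited). The gripper opens to 94 mm and grips with 3 to 60 N. Pads are 16 mm wide; open, the fingers measure 119 mm over their backs; the gripper's body (75 mm by 177 mm) begins 78 mm behind the grasp point.
Start: joints at [1.157, 0.3, 1.521, -0, 1.321, -0.067], TCP at [186.936, 517.246, 175.146] pointing down, gripper open.
Joint ranges: [-3.03, 3.03], [-0.79, 2.21], [0.23, 2.52], [-1.04, 4.18], [0, 3.07], [-2.55, 2.55]. Speed limits (rad/s): [2.22, 2.22, 2.57, 3.14, 3.14, 3.14].

### API

Orientations are given as [roll, pitch, yaw] about the fixed x, y, z axes, in that order (R = Rz(yaw) Ry(pitch) Rx(roll)).
In Python, from cell import manip, camera gives the robot as it stands.
- The arm moves only by the tool move_arm, never from a script. Its arguments are lists of equal length, an entry for each row: "dp": the shift along the world's x, y, z in mm, a list of three; "rotation": the turn, a rotation vector about the world's x, y, z in rad, a list of three; "hand": the opening, from 0 (shut) to 1 (fully open). A call has 1 to 10 rows; each row shifts and turns the commanded pose from where the row before left it; what a row does not reach is not made up. A row lasts 1/8 s, in which the tool goes at most 62.5 mm and 10.7 degrees, less where a joint would pass 70% of its speed; a pose out of reach is approached as far as the arm can. A call with a gripper value outside its range is refused whole. The fingers move at their own pace and stop on an object; "newtons" is the grip in N (left out, the last holds). Time passes only in rows, so rows that do not move let the fingers close. It gives the time, the measured TCP pose, the force, the opening and the grip force at its end, in the units of the state.
- manip.read_state(): the state, without advancing time (a new reading comes with each control period).
- camera(name): name is "scene" or "top" or "wrist"; returns a dict with "image" (400x640x3 uint8, red, green, blue), "fx", "fy", "cx", "cy" (pixels), "k1" (the pictures are not rectified: a ray, as slopes to the right and down, at radius r is drawn at 1 + k1 r^2 times it, then the intrinsics apply), "R" (3x3) and "t" (3): a world point X has camera coordinates R X + t; the wrist camera has in their place "mount" (4x4, takes a point from camera to tool coordinates, whose origin is the TCP and whose axes are the flange's). Camera axes: x right, y down, z forward; pixel columns grow to the right and rows downward; lengths in mm; the calibration is good to about 2 mm. A picture is of the moment at which its call begins: read the wrist's pose just before it. There is no depth.
- manip.sign_off(): hands the job in; it is judged then, once.
The state is a dict: "clock": time; "joints": joint angles; "qd": joint speeds; "effort": joint torques, N m; "eef_pos": TCP position; "eef_rot": TCP orientation; "wrist_force": force on the tool from outside, world axes, zero at the start; "moment": the same for the moment, N m; "finger_gap": finger opening in mm; "finger_force": force on a finger pad.
Only numpy, scipy, OpenCV 4.12 (cv2) and the standard library are available. Lean on these libraries where they do the work, as an engineer would, in place of code of your own. Each camera call takes 0.05 s, during which the arm holds its last target. There are 200 camera calls.

### The job

Lay the gold ink stick flat inside the open end of the wooden writing box and let go of it, then slide the box's lid fully home by pushing on its cross bar. The lid binds when it is pushed off its centre line, so push at the middle and straight along the box. Leave the other ink sticks and everything else on the table where they are.

Things in the scene. Friction and masses are not known exactly. Their poses are not given: they have to be found in the camera images.
- gold_stick: gold ink stick, a bar 88 long (its x) x 20 wide (its y) x 14 high, 45 g, lying on the bamboo tray among a black and a vermilion one of the same size, in any order; origin at the centre of its underside, z up
- box: dark wooden writing box, red floor, fixed, 230 (x) x 176 (y); origin at the centre of its underside, z up; +x is the way the lid closes. Inside x -105 to 105, y -78 to 78, floor at 6; sides 61 high, far (+x) wall 55.5, near wall 44.5. Ledges 44.5 up along both sides leave an opening 130 wide (y -65 to 65). Open end: from the lid's inner edge to x = 105, at least 115 long
- lid: sliding lid, drawn out over the box's -x end: bamboo board 216 x 136 x 8 with a bar across it, 0.35 kg. Origin on its centre line at the board's underside (44.5 above the table), between the two 32 mm brass runners; axes as the box's. Board from x -172 to 44. Fully home against the far wall its origin is at x = 61 in the box; it starts 115 to 130 mm short of that. Stays where left
- lid_push (a point): the place to push, towards the box's +x: middle of the cross bar's upright face, on the centre line between the runners, 30 above the lid's origin. The bar is 128 wide (y), 12 thick, from the board's top (52.5 above the table) to 89. Pushed within about 10 mm of the centre the lid runs with 2 to 5 N; from about 30 mm off it cocks and jams, and a hard push wedges it: stop if it resists
- stick_tray: bamboo tray under the ink sticks, fixed, 250 (x) x 140 (y), its floor 12 and its rim 16 above the table; origin at the centre of its underside. The three sticks lie side by side along its x, about 78 apart, their length across it (along its y)
- black_stick: black ink stick, 88 x 20 x 14, on the tray; leave alone
- red_stick: vermilion ink stick, 88 x 20 x 14, on the tray; leave alone
- cup: white tea cup, 76 across, 75 high; leave alone; origin at the centre of its underside
- dropper: round celadon water dropper, 68 across, 46 high; leave alone; origin at the centre of its underside
- ink_bottle: black ink bottle, 58 across, 170 high; leave alone; origin at the centre of its underside
- ink_dish: celadon ink dish, 84 across, 26 high; leave alone; origin at the centre of its underside
- phone: red phone lying flat, 147 x 72 x 8; leave alone; origin at the centre of its underside
- cat: small white china cat, 50 long, 46 high; leave alone; origin at the centre of its underside
Mind the look-alikes: they are no part of the job. Of the things like the gold_stick, leave any that is white; of the rest the smaller one is meant.

How it is judged:
By the outcome, as a careful person would: the job done as asked, in the order asked, and still so for the second after the job is handed in, with the robot touching nothing.
It also fails if it takes over 51 s, if anything falls off the work surface, if the arm or the gripper's body presses on something with over 40 N, if the wrist force passes 120 N, or if a joint passes its speed limit or range.

## Working session

There is one attempt and no reset: what is moved stays moved. The work goes in short steps, Python scripts to look and compute and a tool call to move; the robot and the scene stay as the last step left them, time stands still between calls to the robot, and variables do not carry over. Pictures are saved under pics/ and viewed, at most 10 in all, crops included, and the job is handed in when it is done.

Besides the shell and the picture viewer there is one more tool, called as name(argument=value, ...) on one line, values as JSON. move_arm: Moves the arm, as the interface text tells. Its arguments: {"type":"object","properties":{"dp":{"type":"array","items":{"type":"array","items":{"type":"number"}}},"rotation":{"type":"array","items":{"type":"array","items":{"type":"number"}}},"hand":{"type":"array","items":{"type":"number"}},"newtons":{"type":"number"}},"required":["dp","rotation","hand"]}

```bash
mkdir -p pics
cat > h.py <<'E'
import numpy as np, cv2
from cell import manip, camera
from scipy.spatial.transform import Rotation as Rn
def cam(n):
    s=manip.read_state(); c=camera(n)
    if 'mount' in c:
        M=np.array(c['mount']); T=np.eye(4); T[:3,:3]=Rn.from_euler('xyz',s['eef_rot']).as_matrix(); T[:3,3]=s['eef_pos']
        W=T@M; c['R']=W[:3,:3].T; c['t']=-c['R']@W[:3,3]
    c['R']=np.array(c['R']); c['t']=np.array(c['t'])
    return c
def save(c,f): cv2.imwrite('pics/'+f,cv2.cvtColor(np.ascontiguousarray(c['image']),cv2.COLOR_RGB2BGR))
def ray(c,px,z):
    px=np.atleast_2d(np.array(px,float)); d=(px-[c['cx'],c['cy']])/[c['fx'],c['fy']]
    u=d.copy()
    for _ in range(20): u=d/(1+c['k1']*(u**2).sum(1,keepdims=True))
    D=np.c_[u,np.ones(len(u))]@c['R']; o=-c['R'].T@c['t']
    return o+D*((z-o[2])/D[:,2:])
def proj(c,X):
    p=np.atleast_2d(X)@c['R'].T+c['t']; u=p[:,:2]/p[:,2:]
    u=u*(1+c['k1']*(u**2).sum(1,keepdims=True)); return u*[c['fx'],c['fy']]+[c['cx'],c['cy']]
E
python3 - <<'E'
from h import *
import pickle
for n in('top','scene'):
    c=cam(n); save(c,n+'0.png'); pickle.dump(c,open(n+'.pkl','wb')); print(n,c['fx'],c['k1'],-c['R'].T@c['t'],c['R'].round(2).tolist())
E
```

```text
top 496.56263509318967 -0.07904907909249022 [ 505.5712076   -14.798586   1348.40938192] [[-0.01, -1.0, -0.01], [-1.0, 0.01, -0.07], [0.07, 0.01, -1.0]]
scene 365.9095043013164 -0.06377290240334595 [1055.5727714   554.08377539  867.29949108] [[-0.74, 0.67, -0.02], [0.5, 0.53, -0.68], [-0.45, -0.51, -0.73]]
```

View pics/top0.png

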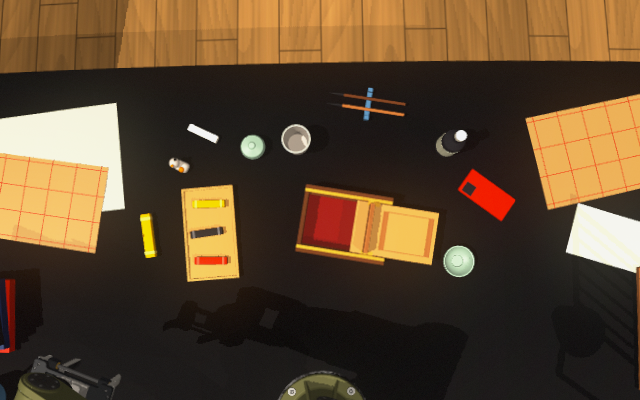

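View pics/scene0.png

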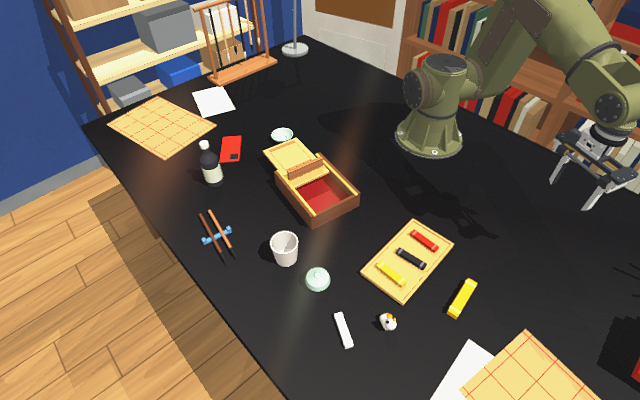

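The top view shows the gold stick on the tray at (209,204), with a larger yellow one at (148,235) and a white one at (203,133) as decoys. The box's open red end is at (330,221), the lid lies to its right with its cross bar at (372,228), and the box's +x points to image left.

Run:
```python
from h import *
import pickle
c=pickle.load(open('top.pkl','rb')); im=c['image']
hsv=cv2.cvtColor(im,cv2.COLOR_RGB2HSV)
def comps(m,z,nm,amin=60):
    n,l,s,_=cv2.connectedComponentsWithStats(m.astype(np.uint8))
    for i in range(1,n):
        if s[i,4]<amin: continue
        p=np.argwhere(l==i)[:,::-1]
        W=ray(c,p,z)[:,:2].astype(np.float32); r=cv2.minAreaRect(W)
        print(nm,p.mean(0).round(),s[i,4],np.round(r[0]),np.round(r[1]),round(r[2],1))
H,S,V=[hsv[...,i].astype(int) for i in range(3)]
roi=np.zeros(H.shape,bool); roi[170:290,130:450]=1
comps((abs(H-27)<5)&(S>225)&(V>150)&roi,26,'yellow')
comps(((H<4)|(H>176))&(S>200)&(V>70)&roi,6,'red',300)
comps((H>8)&(H<25)&(S>80)&(S<225)&(V>150)&roi,16,'bamboo',300)
a=im[175:275,285:445]; b=im[175:290,135:250]
cv2.imwrite('pics/z.png',cv2.cvtColor(cv2.resize(a,None,fx=5,fy=5,interpolation=2),cv2.COLOR_RGB2BGR))
```

```text
yellow [208. 203.] 165 [581. 297.] [60. 19.] 89.2
yellow [147. 235.] 278 [497. 464.] [82. 25.] 8.0
red [329. 221.] 2189 [528. -27.] [127. 130.] 80.2
bamboo [210. 233.] 4152 [503. 295.] [251. 142.] 4.0
bamboo [387. 231.] 5140 [ 510. -130.] [365. 166.] 80.1
```

View pics/z.png

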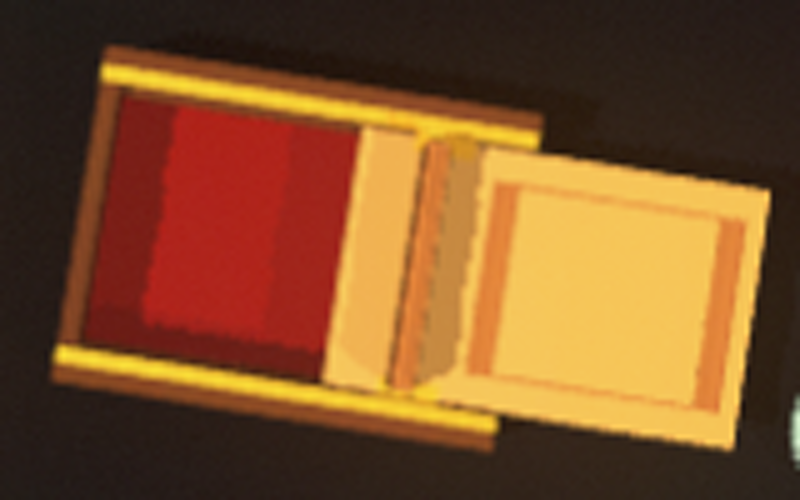

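The crop shows the box's outer rim corners at about (107,45), (543,115), (52,380) and (495,450). The lid's inner edge runs from (362,127) to (325,382), its outer corners are (770,190) and (735,450), and the bar runs from (425,140) to (395,390).

Run:
```python
from h import *
import pickle
c=pickle.load(open('top.pkl','rb'))
k=lambda L:np.array(L)/5+[284.6,174.6]
B=ray(c,k([(107,45),(543,115),(495,450),(52,380)]),61)[:,:2]
print('box',B.round(),[np.linalg.norm(B[i]-B[(i+1)%4]).round() for i in range(4)])
ctr=B.mean(0); ax=(B[0]-B[1]+B[3]-B[2]); ax/=np.linalg.norm(ax); print('c',ctr,'yaw',np.degrees(np.arctan2(ax[1],ax[0])))
L=ray(c,k([(362,127),(770,190),(735,450),(325,382)]),52.5)[:,:2]
R=np.array([ax,[-ax[1],ax[0]]])
print('lid in box',((L-ctr)@R.T).round(1).tolist())
print('bar in box z89',((ray(c,k([(428,140),(398,390),(445,140),(415,390)]),89)[:,:2]-ctr)@R.T).round(1).tolist())
s=manip.read_state(); print({q:np.round(s[q],3) for q in('clock','eef_pos','eef_rot','finger_gap')})
w=cam('wrist'); print(w['fx'],'cam offset',(-w['R'].T@w['t']-np.array(s['eef_pos'])).round(),w['R'].round(2).tolist())
```

```text
box [[ 627.   31.]
 [ 587. -195.]
 [ 414. -166.]
 [ 454.   62.]] [np.float64(230.0), np.float64(175.0), np.float64(231.0), np.float64(176.0)]
c [520.5478964  -66.76749431] yaw 80.12019505389337
lid in box [[-23.1, -67.2], [-238.9, -68.1], [-240.5, 68.6], [-24.4, 67.0]]
bar in box z89 [[-55.1, -63.3], [-59.4, 64.0], [-63.7, -64.7], [-67.9, 62.6]]
{'clock': np.float64(0.1), 'eef_pos': array([186.843, 517.005, 174.654]), 'eef_rot': array([-3.141, -0.   ,  2.795]), 'finger_gap': np.float64(94.024)}
340.36651106664686 cam offset [-63.  23. 209.] [[0.34, 0.94, -0.0], [0.91, -0.33, 0.23], [0.22, -0.08, -0.97]]
```

move_arm(dp=[[44, -24.5, -3], [44, -24.5, -3], [44, -24.5, -3], [44, -24.5, -3], [44, -24.5, -3], [44, -24.5, -3], [44, -24.5, -3], [44, -24.5, -3], [42, -24, 0], [0, 0, 0]], rotation=[[0, 0, -0.136], [0, 0, -0.136], [0, 0, -0.136], [0, 0, -0.136], [0, 0, -0.136], [0, 0, -0.136], [0, 0, -0.136], [0, 0, -0.136], [0, 0, -0.136], [0, 0, 0]], hand=[0.65, 0.65, 0.65, 0.65, 0.65, 0.65, 0.65, 0.65, 0.65, 0.65], newtons=15)

```text
clock: 1.4
eef_pos: [582.7, 295.1, 150.0]
eef_rot: [-3.141, 0.001, 1.566]
wrist_force: [0.5, 0.9, -0.6]
finger_gap: 61.0
finger_force: 0.0
```

Run:
```python
from h import *
s=manip.read_state(); print({q:np.round(s[q],3) for q in('clock','eef_pos','eef_rot','finger_gap')})
c=cam('wrist'); save(c,'w1.png'); im=c['image']
hsv=cv2.cvtColor(im,cv2.COLOR_RGB2HSV); H,S,V=[hsv[...,i].astype(int) for i in range(3)]
m=((abs(H-27)<6)&(S>200)&(V>110)).astype(np.uint8)
n,l,st,_=cv2.connectedComponentsWithStats(m)
for i in range(1,n):
    if st[i,4]<300: continue
    p=np.argwhere(l==i)[:,::-1]; r=cv2.minAreaRect(ray(c,p,26)[:,:2].astype(np.float32))
    print(p.mean(0).round(),st[i,4],np.round(r[0],1),np.round(r[1],1),r[2])
```

```text
{'clock': np.float64(1.4), 'eef_pos': array([582.744, 295.086, 150.016]), 'eef_rot': array([-3.141e+00,  1.000e-03,  1.566e+00]), 'finger_gap': np.float64(60.985)}
```

View pics/w1.png

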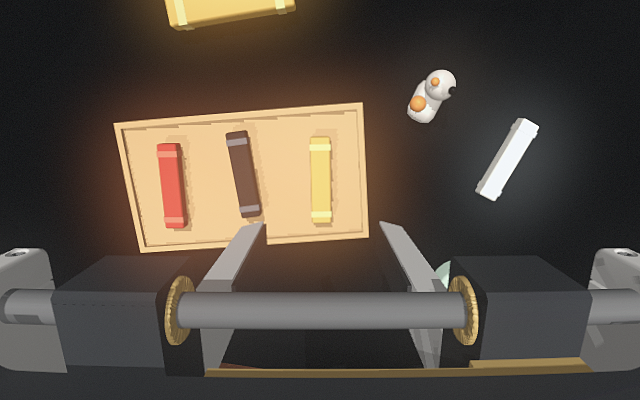

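The wrist view shows the gold stick at (320,180), its top reaching from about row 137 to 223 and column 310 to 331. Black is at (242,173) and red at (172,185).

Run:
```python
from h import *
c=cam('wrist'); im=c['image']
hsv=cv2.cvtColor(im,cv2.COLOR_RGB2HSV); print([hsv[y,x].tolist() for y,x in((180,320),(150,320),(148,320),(180,350),(215,321))])
H,S,V=[hsv[...,i].astype(int) for i in range(3)]
m=((H>=22)&(H<=32)&(S>90)&(V>110)); m[:125]=0;m[235:]=0;m[:,:295]=0;m[:,345:]=0
m=cv2.morphologyEx(m.astype(np.uint8),cv2.MORPH_OPEN,np.ones((3,3)))
p=np.argwhere(m)[:,::-1]; r=cv2.minAreaRect(ray(c,p,26)[:,:2].astype(np.float32)); print(len(p),p.min(0),p.max(0),r)
print(ray(c,[(311,137),(329,137),(332,222),(312,222),(320,137),(322,223)],26).round(1).tolist())
```

```text
[[23, 117, 245], [30, 67, 246], [30, 69, 246], [18, 92, 243], [29, 72, 246]]
1300 [312 139] [330 223] ((581.5988159179688, 296.5343322753906), (17.50026512145996, 85.51520538330078), 0.28798049688339233)
[[571.7, 341.2, 26.0], [589.2, 341.2, 26.0], [592.6, 254.9, 26.0], [572.1, 254.9, 26.0], [580.4, 341.2, 26.0], [582.3, 253.8, 26.0]]
```

move_arm(dp=[[-1, 2, -40], [0, 0, -45], [0, 0, -35], [0, 0, -15], [0, 0, 0], [0, 0, 0], [0, 0, 0], [0, 0, 0], [0, 0, 0], [0, 0, 0]], rotation=[[0, 0, 0], [0, 0, 0], [0, 0, 0], [0, 0, 0], [0, 0, 0], [0, 0, 0], [0, 0, 0], [0, 0, 0], [0, 0, 0], [0, 0, 0]], hand=[0.65, 0.65, 0.65, 0.65, 0.65, 0.1, 0.1, 0.1, 0.1, 0.1], newtons=15)

```text
clock: 2.75
eef_pos: [579.9, 299.2, 16.2]
eef_rot: [3.142, -0.0, 1.571]
wrist_force: [-0.5, 1.6, -0.6]
finger_gap: 14.4
finger_force: 0.0
```

move_arm(dp=[[0, 0, 0], [0, 0, 0]], rotation=[[0, 0, 0], [0, 0, 0]], hand=[0.1, 0.1])

```text
clock: 3.0
eef_pos: [579.9, 299.2, 16.1]
eef_rot: [-3.141, 0.0, 1.571]
wrist_force: [0.4, -0.0, -0.1]
finger_gap: 9.5
finger_force: 0.0
```

Run:
```python
from h import *
c=cam('wrist'); a=cam('scene')
i=np.hstack([c['image'][60:400,150:500],cv2.resize(a['image'][180:320,330:490],None,fx=2.43,fy=2.43)[:340]])
cv2.imwrite('pics/w2.png',cv2.cvtColor(i,cv2.COLOR_RGB2BGR)); print(i.shape)
```

```text
(340, 739, 3)
```

View pics/w2.png

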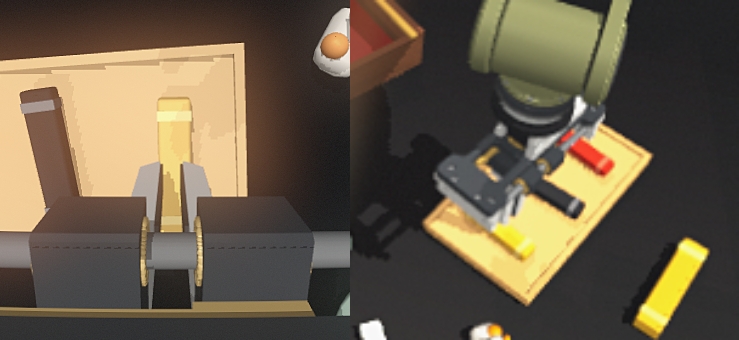

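The wrist crop shows the gold stick still lying at crop (173,160), with the fingertips at about (148,165) and (197,165) on either side. The gap reads 9.5, so I'll check the geometry numerically.

Run:
```python
from h import *
c=cam('wrist'); s=manip.read_state(); p=np.array(s['eef_pos'])
print(s['eef_rot'],s['finger_gap'],s['finger_force'],s['joints'])
o=np.array([150,60])
print('tcp',proj(c,p)-o)
for z in(16,26,35,45): print(z,(proj(c,[p+[dx,dy,z-p[2]] for dx in(-5,5) for dy in(0,8)])-o).round().tolist())
print('stick',(proj(c,[(x,y,26) for x in(571.5,591.5) for y in(341,254)])-o).round().tolist())
```

```text
[-3.14158923e+00  2.30456151e-05  1.57084274e+00] 9.204432600684987 0.0 [ 4.20265226e-01  6.82394600e-01  1.34321082e+00 -2.18677039e-05
  1.11599975e+00  4.20228420e-01]
tcp [[170.83942279 160.608401  ]]
16 [[163.0, 161.0], [163.0, 149.0], [179.0, 161.0], [179.0, 149.0]]
26 [[163.0, 166.0], [163.0, 153.0], [179.0, 166.0], [179.0, 153.0]]
35 [[162.0, 170.0], [162.0, 157.0], [179.0, 170.0], [179.0, 157.0]]
45 [[162.0, 176.0], [162.0, 163.0], [180.0, 176.0], [180.0, 163.0]]
stick [[156.0, 98.0], [158.0, 232.0], [191.0, 98.0], [189.0, 232.0]]
```

Run:
```python
from h import *
c=cam('wrist'); a=cam('scene'); p=np.array(manip.read_state()['eef_pos']); q=proj(a,p)[0].astype(int); print(q)
i=np.hstack([cv2.resize(c['image'][200:300,270:370],None,fx=4,fy=4,interpolation=2),cv2.resize(a['image'][q[1]-40:q[1]+40,q[0]-40:q[0]+40],(400,400),interpolation=2)])
cv2.imwrite('pics/w3.png',cv2.cvtColor(i,cv2.COLOR_RGB2BGR))
```

```text
[391 274]
```

View pics/w3.png

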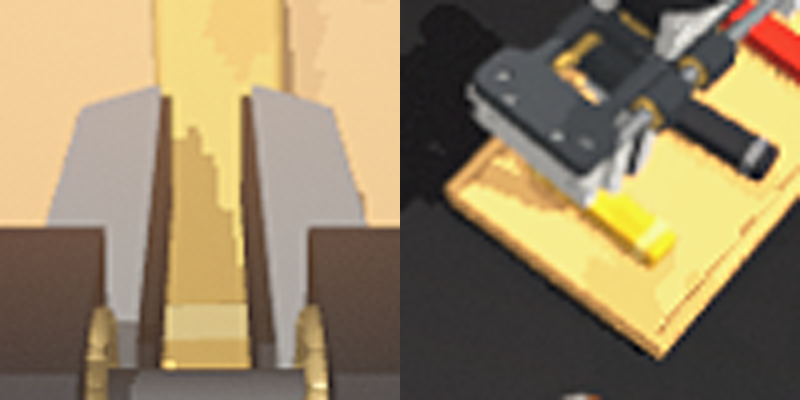

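The wrist crop shows the pads' tips at crop rows about 95 and columns 170 and 245, covering part of the stick's top (155–285). So the tips seem to be above the stick, higher than the TCP suggests. I'll lift clear and measure the tip height from the fixed camera.

move_arm(dp=[[0, 0, 40], [0, 0, 60], [0, 0, 50], [0, 0, 0], [0, 0, 0]], rotation=[[0, 0, 0], [0, 0, 0], [0, 0, 0], [0, 0, 0], [0, 0, 0]], hand=[0.1, 0.1, 0.1, 0.1, 0.1])

```text
clock: 3.88
eef_pos: [579.6, 299.1, 165.2]
eef_rot: [-3.141, 0.0, 1.571]
wrist_force: [0.0, 0.3, -0.6]
finger_gap: 9.4
finger_force: 0.0
```

Run:
```python
from h import *
c=cam('wrist'); a=cam('scene'); p=np.array(manip.read_state()['eef_pos']); print(p,manip.read_state()['eef_rot'])
I=a['image'].copy(); q=proj(a,p)[0].astype(int)
z=lambda I,u,v,h:cv2.resize(I[v-h:v+h,u-h:u+h],(400,400),interpolation=cv2.INTER_NEAREST)
A=z(I,q[0],q[1],40)
for k,col in((0,(255,0,255)),(30,(0,255,255)),(60,(0,255,0))):
    u=((proj(a,p+[0,0,k])[0]-q+40)*5).astype(int); cv2.circle(A,tuple(int(x) for x in u),4,col,-1)
cv2.imwrite('pics/w4.png',cv2.cvtColor(np.hstack([z(c['image'],320,240,50),A]),cv2.COLOR_RGB2BGR))
```

```text
[579.39601117 298.97401783 164.42521288] [-3.13919537e+00  1.06094605e-03  1.57076125e+00]
```

View pics/w4.png

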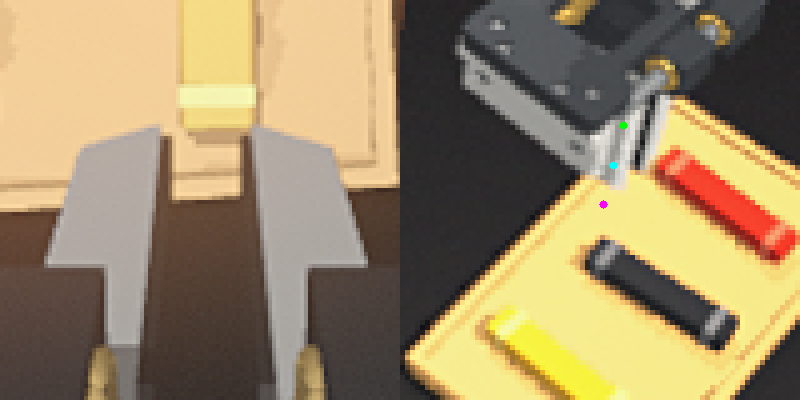

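The scene crop shows the tips ending near (615,185), about 20–29 mm above the reported TCP (magenta, 603,204). The fingers are therefore effectively shorter than stated. I'll descend about 20 mm lower, in small steps.

move_arm(dp=[[1.5, -2, -30], [0, 0, -50], [0, 0, -45], [0, 0, -30], [0, 0, -12], [0, 0, 0], [0, 0, 0]], rotation=[[0, 0, 0], [0, 0, 0], [0, 0, 0], [0, 0, 0], [0, 0, 0], [0, 0, 0], [0, 0, 0]], hand=[0.65, 0.65, 0.65, 0.65, 0.65, 0.65, 0.65])

```text
clock: 4.85
eef_pos: [582.1, 297.6, 0.5]
eef_rot: [3.14, -0.001, 1.571]
wrist_force: [0.7, 0.2, 0.3]
finger_gap: 60.9
finger_force: 0.0
```

move_arm(dp=[[0, 0, -2], [0, 0, 0], [0, 0, 0], [0, 0, 0], [0, 0, 0], [0, 0, 0]], rotation=[[0, 0, 0], [0, 0, 0], [0, 0, 0], [0, 0, 0], [0, 0, 0], [0, 0, 0]], hand=[0.65, 0.1, 0.1, 0.1, 0.1, 0.1])

```text
clock: 5.6
eef_pos: [581.4, 297.2, -2.9]
eef_rot: [-3.142, 0.0, 1.571]
wrist_force: [-1.2, 0.6, -0.3]
finger_gap: 14.5
finger_force: 0.0
```

move_arm(dp=[[0, 0, 0], [0, 0, 0], [0, 0, 0], [0, 0, 0], [0, 0, 0], [0, 0, -7], [0, 0, -4], [0, 0, 0]], rotation=[[0, 0, 0], [0, 0, 0], [0, 0, 0], [0, 0, 0], [0, 0, 0], [0, 0, 0], [0, 0, 0], [0, 0, 0]], hand=[0.5, 0.5, 0.5, 0.5, 0.5, 0.5, 0.5, 0.5])

```text
clock: 6.6
eef_pos: [581.1, 297.1, -14.5]
eef_rot: [-3.141, 0.0, 1.571]
wrist_force: [-0.3, -0.3, 0.2]
finger_gap: 46.7
finger_force: 0.0
```

move_arm(dp=[[0, 0, 0], [0, 0, 0], [0, 0, 0], [0, 0, 0], [0, 0, 0]], rotation=[[0, 0, 0], [0, 0, 0], [0, 0, 0], [0, 0, 0], [0, 0, 0]], hand=[0.1, 0.1, 0.1, 0.1, 0.1])

```text
clock: 7.22
eef_pos: [581.5, 297.3, -13.7]
eef_rot: [3.141, -0.0, 1.571]
wrist_force: [-0.2, 0.4, 1.5]
finger_gap: 20.3
finger_force: 15.0
```

move_arm(dp=[[0, 0, 30], [0, 0, 50], [0, -30, 20], [-9, -50, 0], [-9, -50, 0], [-9, -50, 0], [-9, -50, 0], [-9, -50, 0], [-9, -44.5, 0], [0, 0, 0]], rotation=[[0, 0, 0], [0, 0, 0], [0, 0, 0], [0, 0, -0.043], [0, 0, -0.043], [0, 0, -0.043], [0, 0, -0.043], [0, 0, 0], [0, 0, 0], [0, 0, 0]], hand=[0.1, 0.1, 0.1, 0.1, 0.1, 0.1, 0.1, 0.1, 0.1, 0.1])

```text
clock: 8.48
eef_pos: [527.0, -29.6, 86.3]
eef_rot: [3.142, 0.0, 1.395]
wrist_force: [0.4, 0.2, -0.3]
finger_gap: 19.8
finger_force: 15.0
```

Run:
```python
from h import *
c=cam('wrist'); t=cam('top'); s=manip.read_state(); print(s['eef_pos'],s['eef_rot'],s['finger_gap'])
cv2.imwrite('pics/w5.png',cv2.cvtColor(np.hstack([cv2.resize(c['image'],None,fx=.75,fy=.75,interpolation=3),cv2.resize(t['image'][165:285,170:300],(320,300))]),cv2.COLOR_RGB2BGR))
```

```text
[527.50116891 -27.21323396  86.23476636] [ 3.14142920e+00 -2.01683082e-04  1.39797885e+00] 19.582744012170522
```

View pics/w5.png

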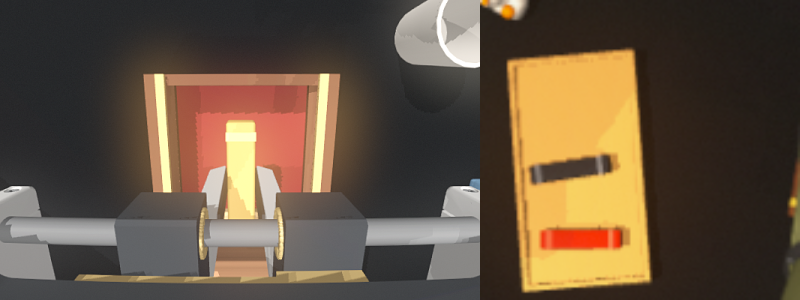

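The wrist view shows the stick centred and aligned over the red floor. The top crop shows black and red undisturbed on the tray.

move_arm(dp=[[0, 0, -25], [0, 0, -35], [0, 0, -30], [0, 0, -11], [0, 0, -3], [0, 0, -1], [0, 0, 0]], rotation=[[0, 0, 0], [0, 0, 0], [0, 0, 0], [0, 0, 0], [0, 0, 0], [0, 0, 0], [0, 0, 0]], hand=[0.1, 0.1, 0.1, 0.1, 0.1, 0.1, 0.1])

```text
clock: 9.45
eef_pos: [528.0, -27.2, -18.0]
eef_rot: [3.14, -0.0, 1.399]
wrist_force: [-0.9, 0.4, -0.9]
finger_gap: 19.8
finger_force: 15.0
```

move_arm(dp=[[0, 0, -1], [0, 0, -1], [0, 0, 0]], rotation=[[0, 0, 0], [0, 0, 0], [0, 0, 0]], hand=[0.1, 0.1, 0.1])

```text
clock: 9.82
eef_pos: [527.8, -27.3, -19.8]
eef_rot: [3.141, -0.0, 1.399]
wrist_force: [-4.9, 0.0, 12.4]
finger_gap: 19.7
finger_force: 15.0
```

move_arm(dp=[[0, 0, 0], [0, 0, 0], [0, 0, 0], [0, 0, 30], [0, 0, 45], [0, 0, 35], [-6, -34, 0], [-6, -35, 0], [-6, -35, 0], [-6.5, -35, 0]], rotation=[[0, 0, 0], [0, 0, 0], [0, 0, 0], [0, 0, 0], [0, 0, 0], [0, 0, 0], [0, 0, 0], [0, 0, 0], [0, 0, 0], [0, 0, 0]], hand=[0.4, 0.4, 0.4, 0.4, 0.4, 0.4, 0, 0, 0, 0])

```text
clock: 11.08
eef_pos: [502.6, -167.3, 89.1]
eef_rot: [-3.142, -0.0, 1.399]
wrist_force: [0.2, -0.8, -0.1]
finger_gap: 1.5
finger_force: 0.0
```

Run:
```python
from h import *
c=cam('wrist'); t=cam('top'); s=manip.read_state(); print(s['eef_pos'],s['eef_rot'],s['finger_gap'])
cv2.imwrite('pics/w6.png',cv2.cvtColor(np.hstack([cv2.resize(c['image'],None,fx=.75,fy=.75,interpolation=3),cv2.resize(t['image'][165:285,285:413],(320,300))]),cv2.COLOR_RGB2BGR))
```

```text
[ 502.35186451 -168.704266     89.0423414 ] [-3.14152960e+00  3.11547784e-04  1.39598931e+00] 0.3332054988199881
```

View pics/w6.png

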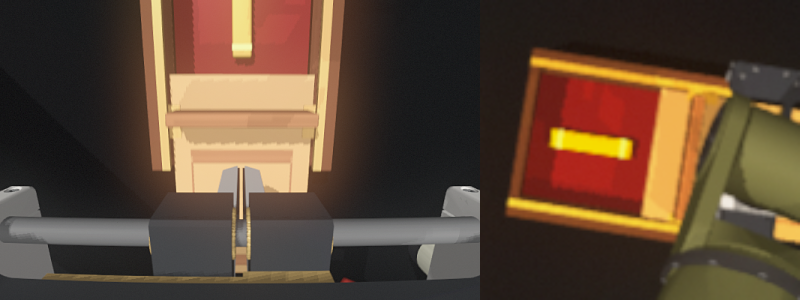

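The wrist view shows the stick flat inside the box at (242,30). The bar spans columns 165–317, so its centre is at 241, and the shut fingers at 240 are on the centre line behind it.

move_arm(dp=[[0, 0, -30], [0, 0, -25], [0, 0, -7], [0, 0, 0], [1.7, 10, 0], [1.7, 9.7, 0], [0, 0, 0]], rotation=[[0, 0, 0], [0, 0, 0], [0, 0, 0], [0, 0, 0], [0, 0, 0], [0, 0, 0], [0, 0, 0]], hand=[0, 0, 0, 0, 0, 0, 0])

```text
clock: 12.05
eef_pos: [506.7, -145.7, 27.6]
eef_rot: [3.141, 0.0, 1.4]
wrist_force: [0.3, -0.3, 0.2]
finger_gap: 0.8
finger_force: 0.0
```

move_arm(dp=[[0.9, 4.9, 0], [0.9, 4.9, 0], [0.9, 4.9, 0], [0.9, 4.9, 0], [0.9, 4.9, 0], [0, 0, 0]], rotation=[[0, 0, 0], [0, 0, 0], [0, 0, 0], [0, 0, 0], [0, 0, 0], [0, 0, 0]], hand=[0, 0, 0, 0, 0, 0])

```text
clock: 12.8
eef_pos: [510.8, -121.4, 27.0]
eef_rot: [-3.141, -0.001, 1.399]
wrist_force: [-0.2, -0.0, -0.1]
finger_gap: 0.6
finger_force: 0.0
```

move_arm(dp=[[0.9, 4.9, 0], [0.9, 4.9, 0], [0.9, 4.9, 0]], rotation=[[0, 0, 0], [0, 0, 0], [0, 0, 0]], hand=[0, 0, 0])

```text
clock: 13.18
eef_pos: [513.5, -106.9, 27.0]
eef_rot: [-3.141, -0.0, 1.399]
wrist_force: [0.1, -1.8, -0.9]
finger_gap: 0.5
finger_force: 0.7
```

```bash
cat > lid.py <<'E'
from h import *
t=cam('top'); s=manip.read_state()
ctr=np.array([520.5,-66.8]); ax=np.array([.1716,.9852]); R=np.array([ax,[-ax[1],ax[0]]])
print('tcp in box',R@(np.array(s['eef_pos'][:2])-ctr),s['wrist_force'])
# lid inner edge: bamboo (high G) along box lines at z=52.5
for y in(-50,-40,40,50):
    xs=np.arange(-60,112,1.); P=np.array([[*(ctr+R.T@[x,y]),52.5] for x in xs]); q=proj(t,P).round().astype(int)
    px=t['image'][q[:,1],q[:,0]].astype(int); b=(px[:,1]>110)
    print(y,''.join('#' if v else '.' for v in b[::3]), xs[b].max() if b.any() else None)
E
python3 lid.py
```

```text
tcp in box [-40.27421626   0.06603756] [ 0.27394345  0.52951405 -0.13243387]
-50 ......................###................................. 12.0
-40 .......................##................................. 13.0
40 ###.#############.......#................................. 14.0
50 .............####.......#................................. 12.0
```

The lid is moving evenly: its inner edge has gone from -24 to about 12.5.

move_arm(dp=[[1.7, 9.9, 0], [1.7, 9.9, 0], [1.7, 9.9, 0], [1.7, 9.8, 0], [1.7, 9.9, 0], [1.7, 9.9, 0], [1.7, 9.8, 0], [1.7, 9.8, 0]], rotation=[[0, 0, 0], [0, 0, 0], [0, 0, 0], [0, 0, 0], [0, 0, 0], [0, 0, 0], [0, 0, 0], [0, 0, 0]], hand=[0, 0, 0, 0, 0, 0, 0, 0])

```text
clock: 14.22
eef_pos: [527.3, -27.8, 27.2]
eef_rot: [3.142, 0.0, 1.399]
wrist_force: [0.4, -1.8, -0.7]
finger_gap: 0.2
finger_force: 0.7
```

move_arm(dp=[[0.5, 3, 0], [0.5, 2.9, 0], [0.3, 2, 0]], rotation=[[0, 0, 0], [0, 0, 0], [0, 0, 0]], hand=[0, 0, 0])

```text
clock: 14.6
eef_pos: [528.5, -20.6, 27.2]
eef_rot: [3.142, 0.0, 1.399]
wrist_force: [-0.2, -2.8, -0.5]
finger_gap: 0.1
finger_force: 0.8
```

```bash
python3 lid.py
```

```text
tcp in box [47.06108052  0.10307068] [-0.56898804  0.52819223  0.43538327]
-50 ############..................................#########... 102.0
-40 ###########............................................... -29.0
40 ##########........##################..###................. 61.0
50 ###########.......########...................#######...... 94.0
```

Expect the end stop near box x 53; I'll creep with 1 mm rows.

move_arm(dp=[[0.2, 1, 0], [0.2, 1, 0], [0.2, 1, 0], [0.2, 1, 0], [0.2, 1, 0]], rotation=[[0, 0, 0], [0, 0, 0], [0, 0, 0], [0, 0, 0], [0, 0, 0]], hand=[0, 0, 0, 0, 0])

```text
clock: 15.28
eef_pos: [529.4, -15.8, 27.2]
eef_rot: [-3.141, 0.001, 1.399]
wrist_force: [-3.1, -10.0, 2.3]
finger_gap: 0.3
finger_force: 5.0
```

move_arm(dp=[[0.2, 1, 0], [0.2, 1, 0]], rotation=[[0, 0, 0], [0, 0, 0]], hand=[0, 0])

```text
clock: 15.52
eef_pos: [529.3, -15.7, 27.4]
eef_rot: [-3.141, 0.004, 1.399]
wrist_force: [-7.9, -24.8, 7.9]
finger_gap: 0.3
finger_force: 12.5
```

It hit a firm stop at box x ≈ 52, as expected. I'll back off, rise and look.

move_arm(dp=[[-0.9, -5, 0], [-2.5, -15, 0], [0, 0, 40], [0, 0, 50], [-20, -50, 20], [-40, -40, 20], [-40, -40, 0], [-40, -40, 0], [0, -40, 0], [0, 0, 0]], rotation=[[0, 0, 0], [0, 0, 0], [0, 0, 0], [0, 0, 0], [0, 0, 0], [0, 0, 0], [0, 0, 0], [0, 0, 0], [0, 0, 0], [0, 0, 0]], hand=[0, 0, 0, 0, 0, 0, 0, 0, 0, 0])

```text
clock: 16.77
eef_pos: [385.7, -245.7, 157.2]
eef_rot: [3.141, 0.0, 1.396]
wrist_force: [0.1, 0.4, -0.9]
finger_gap: 0.3
finger_force: 0.0
```

```bash
python3 lid.py
python3 - <<'E'
from h import *
t=cam('top'); save({'image':t['image'][90:300,130:500].repeat(2,0).repeat(2,1)},'end.png')
E
```

```text
tcp in box [-198.01394987  102.10965832] [-0.29261533  0.25717481  0.28898952]
-50 #########################################..#############.. 105.0
-40 ########################################.##.############.. 106.0
40 #########################################..#############.. 106.0
50 ########################################################.. 107.0
```

View pics/end.png

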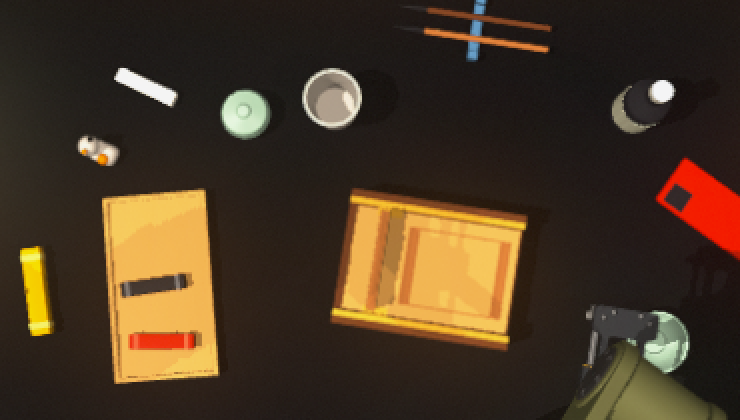

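The picture shows the lid fully closed against the far wall (360,225). Nothing else has moved, and the gripper is high and clear.

```bash
python3 -c "
from cell import manip; print(manip.sign_off())"
```

```text
the job is handed in; nothing more can be done
None
```

The gold stick lies flat in the box, the lid is pushed fully home, and the job is handed in at about 17 s; the last top picture shows nothing else disturbed.

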